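# Fit the rear backing pad to the sander

## Robot

A 6-joint arm with a two-finger parallel gripper is mounted at the origin on the work surface. World frame = base frame: x ahead of the robot, y to its left, z up, the work surface at z = 0. Lengths are in m, angles in rad, forces in N, time in s.
With the tool pointing down it reaches from about 0.35 to 0.775 m from the base axis. Payload 5.5 kg.
Tool frame: the origin (TCP) lies between the finger pads; the fingertips stand 17 mm ahead of it and the grasp point (between the pads) lies 2 mm behind it (env.finger_overhang is the distance from the TCP to the fingertips, in m); z points along the fingers, y is the direction in which the jaws open and shut (so a half turn about z gives the same grasp; the last joint's range is limited). The gripper opens to 85 mm and grips with 20 to 120 N. Pads are 22 mm wide; open, the fingers measure 114 mm over their backs; the gripper's body (76 mm by 85 mm) begins 54 mm behind the grasp point. The pads swing forward as they close: fully open they stand 13 mm farther back than shut.
Start: joints at [1.107, 0.313, 0.046, 1.304, 0, 1.431], TCP at [0.183, 0.545, 0.248] pointing down, gripper open.
Joint ranges: [-2.76, 2.76], [-0.86, 1.69], [-1.03, 1.26], [-2.2, 2.34], [-1.47, 1.5], [-3.14, 3.14]. Speed limits (rad/s): [2.57, 2.57, 3.14, 3.14, 3.14, 3.14].

## Interface

Orientations are given as a unit quaternion [w, x, y, z].
In Python, from workcell import env gives the robot as it stands. The module is installed in compiled form; this text tells all that it offers.
- The arm moves only by the tool arm_command, never from a script. Its argument "moves" is a list of rows, each a list of 5 numbers: the closure, from 0 (fully open) to 1 (shut), then the shift along the tool's x, y, z in mm, then the turn about the tool's z in rad. In form: [[fingers, dx, dy, dz, turn], ...]. A call has 1 to 12 rows; each row is the pose to reach, as a shift and turn from the pose commanded when the call began, along the tool's axes at that moment; what a row does not reach only later rows make up. A row lasts 1/10 s, in which the tool goes at most 50 mm and 8.59 degrees, less where a joint would pass 70% of its speed; a pose out of reach is approached as far as the arm can. A call with a gripper value outside its range is refused whole. The fingers move at their own pace and stop on an object; "squeeze" is the grip in N (left out, the last holds). Time passes only in rows, so rows that repeat a pose let the fingers close. It gives the time, the measured TCP pose, the force and the opening at its end, in the units of the state.
- env.get_state(): the state, without advancing time (a new reading comes with each control period).
- env.read_camera(name): name is "side" or "top" or "wrist"; returns (picture, depth): 384x512x3 uint8, blue, green, red; 384x512 float32, m along the optical axis (not along the pixel's ray), 0 where there is no reading.
- env.get_calibration(name): a dict with "fx", "fy", "cx", "cy" (pixels), "pose" (4x4, takes a point from camera to world coordinates). Camera axes: x right, y down, z forward; pixel columns grow to the right and rows downward; lengths in m; the calibration is good to about 2 mm. The wrist camera is an equidistant fisheye: a pixel r from the principal point sees the ray r / f radians off the axis. A picture is of the moment at which its call begins: read the wrist's pose just before it. get_calibration takes no time and is no camera call; for the wrist camera it gives the pose at the moment of the call.
- env.hand_in(): hands the job in, once; it reports no verdict.
The state is a dict: "clock": time; "joint_pos": joint angles; "qvel": joint speeds; "tau": joint torques, N m; "tcp_pos": TCP position; "orientation": TCP orientation; "wrist_force": force on the tool from outside, world axes, zero at the start; "ft_torque": the same for the moment, N m; "finger_gap": finger opening in m.
Only numpy, scipy, OpenCV 4.12 (cv2) and the standard library are available. Lean on these libraries where they do the work, as an engineer would, in place of code of your own. Each camera call takes 0.05 s, during which the arm holds its last target. There are 200 camera calls.

## Task

Three sander backing pads crowd one hook. Hang the two front ones on the spare hook, then fit the small rear pad on the shaft of the sander in the cradle, hub first: push until its collar stops, hold a steady push of 12 to 18 newtons there for half a second, and let go. Never push or pull harder than 25 newtons on the sander or a hook; leave everything else alone.

Things in the scene. Friction and masses are not known exactly. Their poses are not given: they have to be found in the camera images.
- full_hook: The crowded hook: fixed wooden stand (post 50 wide, 190 tall) with a level steel rod, 10 mm in diameter, its axis 155 above the table, 158 long, towards the stand's -x; there it turns up at 45 degrees: the upturned end tops out 11 above the rod's axis, foremost point 169 from the post. Origin: on the table below the middle of the post's front face.
- spare_hook: The spare hook, empty: a stand just like the full hook; origin as there.
- spare_hook_root (a point): Point on the axis of the spare hook's rod where it leaves the post; axes as the stand's (the rod runs along -x, 158 mm).
- pad_rear: Rubber disc 110 mm across, 10 thick; on its rear (+x) side a hub 32 wide, 34 long; 24 mm bore through both. Origin: on the bore's axis, mid-thickness; x runs along the bore, disc front at x = -5 mm, hub end at +39. About 130 g. Hangs upright by its bore, disc to the robot, axis 7 below the rod's. Rim 55 above the axis, free to pinch from above. The smaller one, rearmost, by the post.
- pad_middle: Rubber disc 125 mm across, 10 thick; on its rear (+x) side a hub 32 wide, 34 long; 24 mm bore through both. Origin: on the bore's axis, mid-thickness; x runs along the bore, disc front at x = -5 mm, hub end at +39. About 160 g. Hangs upright by its bore, disc to the robot, axis 7 below the rod's. Rim 62 above the axis, free to pinch from above. In the middle.
- pad_front: Rubber disc 125 mm across, 10 thick; on its rear (+x) side a hub 32 wide, 34 long; 24 mm bore through both. Origin: on the bore's axis, mid-thickness; x runs along the bore, disc front at x = -5 mm, hub end at +39. About 160 g. Hangs upright by its bore, disc to the robot, axis 7 below the rod's. Rim 62 above the axis, free to pinch from above. Foremost; gaps between discs about 36.
- sander: Sander lying in a fixed wooden cradle, up to 180 mm above the table, shaft towards its -x. Origin: on the table 22 in front of the housing's face. A grey collar (52 wide, 10 thick) on the shaft slides back stiffly (about 6 N), by 4 to 10 mm, until it stops hard; where it starts and, within 18 mm, where it stops differ each time and are not measured: feel for it.
- collar (a joint): How far the grey collar on the sander's shaft has slid back towards the housing, m: 0 foremost, 0.010 when it is stopped; its stop itself may lie anywhere within 18 mm, so this tells no place.
- shaft_tip (a point): Tip of the sander's shaft, on its axis, 125 mm above the table; axes as the sander's. The shaft is level, sticks out 92 from the housing along -x, 19 in diameter (pad bore: 24), its last 8 mm tapered to 10.
- pad_home (a point): Point on the shaft's axis 21 mm behind its tip; axes as the sander's (+x into the housing). The small pad's origin is level with it, or up to 18 mm past it, when the hub's end bears on the stopped collar. Let go, a pad hangs on the shaft about 3 mm below its axis and stays where it was pushed.
- cork_block: Cork sanding block, 70 x 50 x 35, lying or standing on the table; origin at its underside. Leave alone.
- offcut: Softwood offcut, 110 x 50 x 28, lying or standing on the table; origin at its underside. Leave alone.
- screwdriver: Screwdriver, lying or standing on the table; origin at its underside. Leave alone.
- screw_jar: Jar of screws, 64 wide, 80 tall, lying or standing on the table; origin at its underside. Leave alone.
- mug: White mug, 80 wide, 90 tall, lying or standing on the table; origin at its underside. Leave alone.
- wrench: Wrench, lying or standing on the table; origin at its underside. Leave alone.
- oil_can: Dark can, 60 wide, 110 tall, lying or standing on the table; origin at its underside. Leave alone.
Things that resemble listed ones, but are neither listed nor needed, are in the scene too. Leave any brown or yellow look-alike of the pad_middle alone.

How it is judged:
On the way, in this order (a step that is already met when the one before it is completed fails the run):
1. the two front pads hang on the spare hook, let go (x of pad_middle in the frame of spare_hook_root between -0.156 and -0.034 m and y of pad_middle in the frame of spare_hook_root between -0.006 and 0.006 m and z of pad_middle in the frame of spare_hook_root between -0.012 and -0.003 m and angle between the x axis of each of pad_middle, pad_front and the x axis of spare_hook, either way round below 0.17 rad and x of pad_front in the frame of spare_hook_root between -0.156 and -0.034 m and y of pad_front in the frame of spare_hook_root between -0.006 and 0.006 m and z of pad_front in the frame of spare_hook_root between -0.012 and -0.003 m and contact force between each of pad_middle, pad_front and the fingers below 0.05 N), for 0.2 s.
2. the small pad is home on the shaft with its collar stopped, and is pushed there with 11 to 22 N for 0.3 s (x of pad_rear in the frame of pad_home between -0.0018 and 0.0205 m and y of pad_rear in the frame of pad_home between -0.005 and 0.005 m and z of pad_rear in the frame of pad_home between -0.005 and 0.004 m and angle between the x axis of pad_rear and the x axis of sander, either way round below 0.12 rad and value of joint collar above 0.0088 m and contact force between pad_rear and sander between 11 and 22 N), for 0.3 s.
At the end, for the whole second after the job is handed in: The middle and front pads hang by their bores on the spare hook's rod (axes within 0.17 rad of it); the small pad is on the shaft where it was pressed home (at pad_home to 18 mm past it, within 2 mm; axis within 0.12 rad of the shaft's), collar back to its stop within 1.2 mm; all at rest and let go (all of step 1 and x of pad_rear in the frame of pad_home between -0.0018 and 0.0205 m and y of pad_rear in the frame of pad_home between -0.005 and 0.005 m and z of pad_rear in the frame of pad_home between -0.005 and 0.004 m and angle between the x axis of pad_rear and the x axis of sander, either way round below 0.12 rad and value of joint collar above 0.0088 m and linear speed of each of pad_rear, pad_middle, pad_front below 0.01 m/s and contact force between pad_rear and the fingers below 0.05 N); the robot touches nothing.
It fails at once if more than 25 N between the small pad and the sander, or of the robot on the sander (contact force between any of pad_rear, the arm, the fingers and sander above 25 N).
It fails at once if more than 25 N on a hook (contact force between any of pad_rear, pad_middle, pad_front, the fingers, the arm and full_hook above 25 N or contact force between any of pad_rear, pad_middle, pad_front, the fingers, the arm and spare_hook above 25 N).
It fails at once if a pad is dropped (height (world z) of any of pad_rear, pad_middle, pad_front below 0.09 m).
It fails at once if a bystander is moved by more than 15 mm (distance of any of cork_block, offcut, screwdriver, screw_jar, mug, wrench, oil_can from where it was at the start of the episode above 0.015 m).
It also fails if it takes over 72 s, if anything falls off the work surface, if the arm or the gripper's body presses on something with over 40 N, if the wrist force passes 120 N, or if a joint passes its speed limit or range.

## Working session

There is one attempt and no reset: what is moved stays moved. The work goes in short steps, Python scripts to look and compute and a tool call to move; the robot and the scene stay as the last step left them, time stands still between calls to the robot, and variables do not carry over. Pictures are saved under pics/ and viewed, about 8 in all and at most 12, crops included, and the job is handed in when it is done.

Besides the shell and the picture viewer there is one more tool, called after ">>>" as name(argument=value, ...), one argument or row to a line, values as JSON. arm_command: Moves the arm, as the interface text tells. Its arguments: {"type":"object","properties":{"moves":{"type":"array","items":{"type":"array","items":{"type":"number"}}},"squeeze":{"type":"number"}},"required":["moves"]}

```bash
mkdir -p pics
cat > h.py <<'E'
import numpy as np, cv2
from scipy.spatial.transform import Rotation as R
from workcell import env
def snap(n):
    c=env.get_calibration(n); im,d=env.read_camera(n); return im.copy(),d.copy(),c
def cloud(d,c):
    v,u=np.indices(d.shape); P=np.stack([(u-c['cx'])/c['fx']*d,(v-c['cy'])/c['fy']*d,d],-1)
    T=np.array(c['pose']); W=P@T[:3,:3].T+T[:3,3]; W[d<=0]=np.nan; return W
E
python3 - <<'E'
from h import *
for n in ['top','side']:
    im,d,c=snap(n); np.savez(n+'.npz',im=im,d=d,W=cloud(d,c)); print(n,np.round(c['pose'],3).tolist(),c['fx'],(d>0).mean())
    cv2.imwrite(f'pics/{n}0.png',cv2.resize(im,(800,600)))
s=env.get_state(); print({k:np.round(v,3).tolist() for k,v in s.items()}); print(R.from_quat(np.roll(s['orientation'],-1)).as_matrix().round(2))
E
```

```text
top [[0.049, -0.978, 0.205, 0.268], [-0.999, -0.047, 0.013, -0.007], [-0.003, -0.205, -0.979, 1.182], [0.0, 0.0, 0.0, 1.0]] 354.4755906460376 0.99603271484375
side [[0.998, -0.013, 0.064, 0.412], [-0.062, -0.506, 0.86, -1.108], [0.021, -0.862, -0.506, 0.762], [0.0, 0.0, 0.0, 1.0]] 423.54418689133956 0.99615478515625
{'clock': 0.1, 'joint_pos': [1.107, 0.314, 0.045, 1.304, 0.0, 1.431], 'qvel': [-0.001, 0.0, 0.003, -0.002, 0.002, 0.002], 'tau': [0.002, -48.172, 29.925, 0.013, -0.0, 0.0], 'tcp_pos': [0.183, 0.545, 0.247], 'orientation': [-0.0, 0.161, 0.987, -0.001], 'wrist_force': [-0.335, -0.305, -0.446], 'ft_torque': [-0.03, -0.069, -0.016], 'finger_gap': 0.085}
[[-0.95  0.32 -0.  ]
 [ 0.32  0.95 -0.  ]
 [ 0.   -0.   -1.  ]]
```

View pics/top0.png

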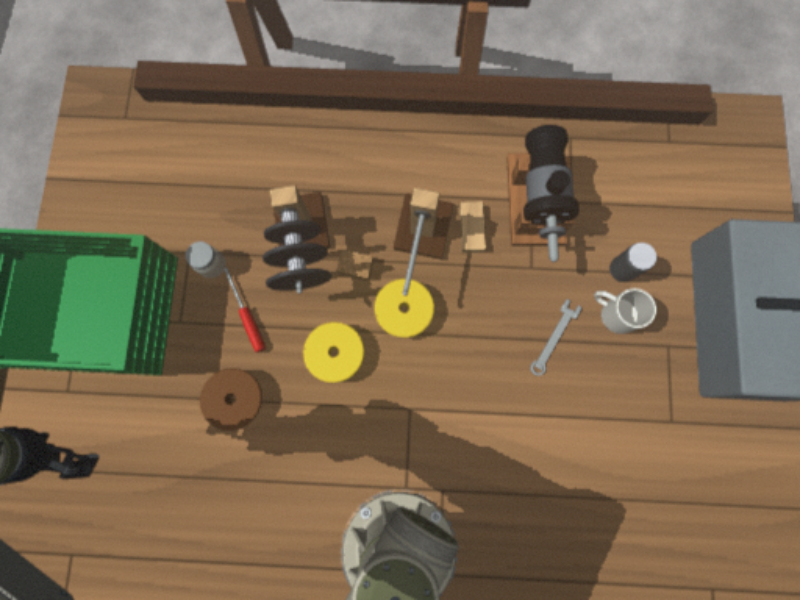

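View pics/side0.png

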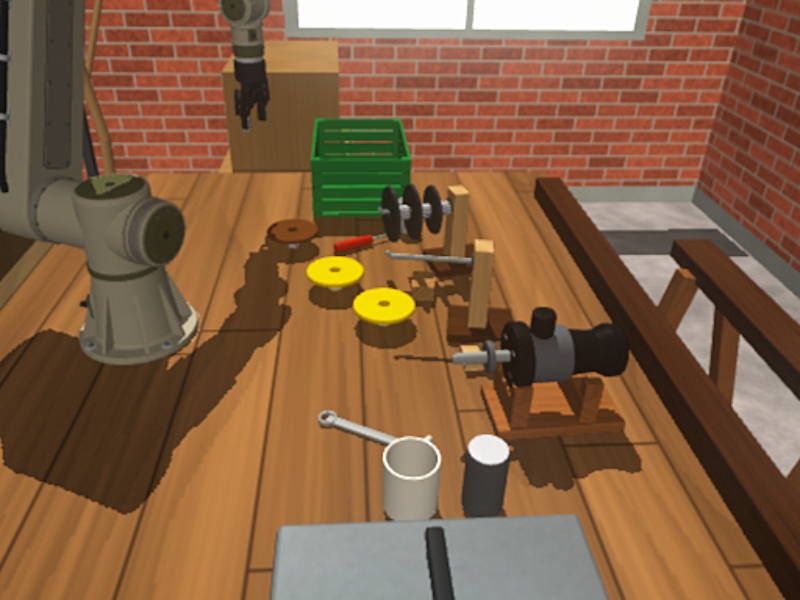

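Both views show the dark pads on the left hook (top: discs at about 298,229 / 295,252 / 298,280), the spare hook with its rod from (424,205) to (405,290), and the sander shaft tip at (553,255). The yellow and brown discs lying on the table are the look-alikes. Next I measure.

Run:
```python
from h import *
D={n:np.load(n+'.npz') for n in ['top','side']}
def reg(n,u0,v0,u1,v1,zl,zh):
    k=1.5625; s=np.s_[int(v0/k):int(v1/k),int(u0/k):int(u1/k)]
    W=D[n]['W'][s].reshape(-1,3); I=D[n]['im'][s].reshape(-1,3).astype(int)
    m=(W[:,2]>zl)&(W[:,2]<zh); return W[m],I[m]
def line(W,name):
    if len(W)<5: print(name,'few',len(W));return
    xy=W[:,:2].astype(np.float32); a=cv2.fitLine(xy,cv2.DIST_HUBER,0,.01,.01).ravel()
    if a[0]<0:a[:2]*=-1
    t=(xy-a[2:])@a[:2]; p,q=a[2:]+a[:2]*t.min(),a[2:]+a[:2]*t.max()
    print(name,len(W),'yaw',np.arctan2(a[1],a[0]).round(3),'near',p.round(4),'far',q.round(4),'z med/max',np.median(W[:,2]).round(4),W[:,2].max().round(4))
def box(W,name): 
    if len(W)>4: r=cv2.minAreaRect(W[:,:2].astype(np.float32)); print(name,len(W),np.round(r[0],4),np.round(r[1],4),round(r[2],1),'z',np.median(W[:,2]).round(4))
for n,pr in {'top':dict(fp=(265,180,305,215),sp=(405,180,445,220),rod=(395,205,435,300),full=(255,205,335,300),sh=(540,205,580,265)),
 'side':dict(fp=(440,180,475,215),sp=(465,235,500,270),rod=(380,245,475,270),full=(375,180,452,245),sh=(445,335,520,380))}.items():
    print('==',n)
    box(reg(n,*pr['fp'],.184,.2)[0],'fullpost'); box(reg(n,*pr['sp'],.184,.2)[0],'sparepost')
    W,I=reg(n,*pr['rod'],.145,.172); g=(I.max(1)-I.min(1)<25); line(W[g],'sparerod')
    W,I=reg(n,*pr['sh'],.105,.14); g=(I.max(1)-I.min(1)<30)&(I.mean(1)>90); line(W[g],'shaft(+collar)')
    W,I=reg(n,*pr['sh'],.128,.137); g=(I.max(1)-I.min(1)<30)&(I.mean(1)>90); line(W[g],'shaft top')
    W,I=reg(n,*pr['full'],.14,.23); g=(I.max(1)-I.min(1)<30); W,I=W[g],I[g]
    dk=I.mean(1)<80; line(W[~dk&(W[:,2]>.145)&(W[:,2]<.172)],'rod+hubs')
    T=W[dk&(W[:,2]>.165)]; 
    Tx=T[:,:2].astype(np.float32)
    h,e=np.histogram(T[:,0],40); print([(round(a,3),b) for a,b in zip(e,h)])
    np.save(n+'_discs.npy',T)
```

```text
== top
fullpost 199 [0.6597 0.2491] [0.0377 0.0489] 11.5 z 0.1904
sparepost 197 [ 0.6688 -0.0193] [0.0498 0.0381] 80.7 z 0.1904
sparerod 186 yaw -0.167 near [0.4865 0.0108] far [ 0.6508 -0.0169] z med/max 0.1603 0.172
shaft(+collar) 153 yaw 0.078 near [ 0.5738 -0.2781] far [ 0.6667 -0.2708] z med/max 0.1331 0.1399
shaft top 120 yaw 0.076 near [ 0.5738 -0.2782] far [ 0.6667 -0.2711] z med/max 0.1332 0.1369
rod+hubs 217 yaw 0.233 near [0.4797 0.2075] far [0.6431 0.2463] z med/max 0.1625 0.1702
[(np.float64(0.49), np.int64(18)), (np.float64(0.494), np.int64(28)), (np.float64(0.498), np.int64(41)), (np.float64(0.502), np.int64(35)), (np.float64(0.506), np.int64(37)), (np.float64(0.51), np.int64(33)), (np.float64(0.514), np.int64(22)), (np.float64(0.518), np.int64(10)), (np.float64(0.522), np.int64(1)), (np.float64(0.526), np.int64(0)), (np.float64(0.53), np.int64(0)), (np.float64(0.534), np.int64(1)), (np.float64(0.538), np.int64(15)), (np.float64(0.542), np.int64(36)), (np.float64(0.546), np.int64(41)), (np.float64(0.55), np.int64(37)), (np.float64(0.554), np.int64(38)), (np.float64(0.5
[... 1941 characters left out ...]
4), np.int64(10)), (np.float64(0.567), np.int64(8)), (np.float64(0.571), np.int64(1)), (np.float64(0.575), np.int64(0)), (np.float64(0.578), np.int64(0)), (np.float64(0.582), np.int64(0)), (np.float64(0.586), np.int64(2)), (np.float64(0.59), np.int64(8)), (np.float64(0.593), np.int64(17)), (np.float64(0.597), np.int64(20)), (np.float64(0.601), np.int64(18)), (np.float64(0.605), np.int64(20)), (np.float64(0.608), np.int64(8)), (np.float64(0.612), np.int64(4)), (np.float64(0.616), np.int64(0)), (np.float64(0.62), np.int64(0)), (np.float64(0.623), np.int64(0)), (np.float64(0.627), np.int64(0)), (np.float64(0.631), np.int64(0)), (np.float64(0.635), np.int64(0)), (np.float64(0.638), np.int64(5))]
```

Run:
```python
from h import *
a=.2; u=np.array([np.cos(a),np.sin(a)]); n=np.array([-u[1],u[0]]); O=np.array([.6411,.2453])
for nm in ['top','side']:
    T=np.load(nm+'_discs.npy'); s=(T[:,:2]-O)@u; t=(T[:,:2]-O)@n
    for c in (-.14,-.093,-.045):
        m=(abs(s-c)<.02)&(T[:,2]>.165); S,Tt,Z=s[m],t[m],T[m,2]
        rim=Z>.185; p=np.polyfit(Tt[rim],S[rim],1)
        ctr=O+u*(S[rim].min()+S[rim].max())/2
        print(nm,c,m.sum(),'s range',np.percentile(S[rim],[2,50,98]).round(4),'t',np.percentile(Tt,[2,98]).round(4),'tilt',p[0].round(3),'zmax',Z.max().round(4),'ctr',ctr.round(4))
s=env.get_state();print(np.round(s['tcp_pos'],4)); c=env.get_calibration('wrist'); print({k:np.round(v,3).tolist() for k,v in c.items()})
```

```text
top -0.14 225 s range [-0.1431 -0.1402 -0.1332] t [-0.0597  0.0498] tilt -0.04 zmax 0.2128 ctr [0.5059 0.2179]
top -0.093 241 s range [-0.0938 -0.0911 -0.0846] t [-0.058   0.0503] tilt -0.039 zmax 0.2126 ctr [0.5541 0.2277]
top -0.045 201 s range [-0.0461 -0.043  -0.036 ] t [-0.0494  0.0438] tilt -0.037 zmax 0.2052 ctr [0.6003 0.237 ]
side -0.14 124 s range [-0.1425 -0.1397 -0.1336] t [-0.061   0.0461] tilt -0.061 zmax 0.2114 ctr [0.5058 0.2179]
side -0.093 127 s range [-0.0924 -0.0906 -0.0864] t [-0.0598  0.0502] tilt -0.045 zmax 0.21 ctr [0.5533 0.2275]
side -0.045 97 s range [-0.0452 -0.043  -0.0395] t [-0.0509  0.0359] tilt -0.041 zmax 0.2032 ctr [0.5993 0.2368]
[0.1828 0.5447 0.2475]
{'fx': 297.319, 'fy': 297.319, 'cx': 255.629, 'cy': 191.802, 'pose': [[0.318, 0.905, 0.282, 0.111], [0.948, -0.303, -0.097, 0.57], [-0.002, 0.298, -0.955, 0.374], [0.0, 0.0, 0.0, 1.0]]}
```

```bash
cat >> h.py <<'E'
def go(x,y,z,yaw):
    s=env.get_state(); M=R.from_quat(np.roll(s['orientation'],-1)).as_matrix()
    d=M.T@(np.array([x,y,z])-s['tcp_pos'])*1000; cur=np.arctan2(M[1,1],M[0,1])
    t=(-(yaw-cur)+np.pi/2)%np.pi-np.pi/2
    print('t',round(s['clock'],2),'tcp',s['tcp_pos'].round(4),'yaw',cur.round(3),'F',s['wrist_force'].round(2),'gap',round(float(s['finger_gap']),4),'toolz',M[:,2].round(3),'-> move',d.round(1),'turn',t.round(3))
E
python3 -c "
from h import *
go(.507,.2126,.30,.235)"
```

```text
t 0.1 tcp [0.1828 0.5447 0.2475] yaw 1.247 F [-0.33 -0.31 -0.45] gap 0.0849 toolz [-0.001 -0.001 -1.   ] -> move [-413.1 -211.8  -52.3] turn 1.012
```

>>> arm_command(
  moves=[
    [0.58,-40,-20,-30,0.1],
    [0.58,-80,-41,-52,0.2],
    [0.58,-120,-62,-52,0.3],
    [0.58,-160,-82,-52,0.42],
    [0.58,-200,-103,-52,0.54],
    [0.58,-240,-123,-52,0.66],
    [0.58,-280,-144,-52,0.78],
    [0.58,-320,-164,-52,0.9],
    [0.58,-360,-185,-52,1.012],
    [0.58,-390,-200,-52,1.012],
    [0.58,-413,-212,-52,1.012],
    [0.58,-413,-212,-52,1.012],
  ],
)

```text
clock: 1.3
tcp_pos: [0.5091, 0.2103, 0.2993]
orientation: [0.0, 0.621, 0.784, -0.001]
wrist_force: [-0.6, -0.0, -0.7]
finger_gap: 0.036
```

Run:
```python
from h import *
go(.507,.2126,.25,.235)
im,d,c=snap('wrist'); np.savez('w1.npz',im=im,d=d,pose=c['pose']); cv2.imwrite('pics/w1.png',cv2.resize(im,(800,600))); print((d>0).mean(),np.round(c['pose'],3).tolist())
```

```text
t 1.3 tcp [0.5091 0.2103 0.2993] yaw 0.231 F [-0.63 -0.03 -0.75] gap 0.036 toolz [-0.001 -0.001 -1.   ] -> move [ 2.8 -1.4 49.3] turn -0.004
0.9961446126302084 [[0.973, 0.219, 0.067, 0.492], [0.229, -0.929, -0.292, 0.285], [-0.001, 0.3, -0.954, 0.426], [0.0, 0.0, 0.0, 1.0]]
```

View pics/w1.png

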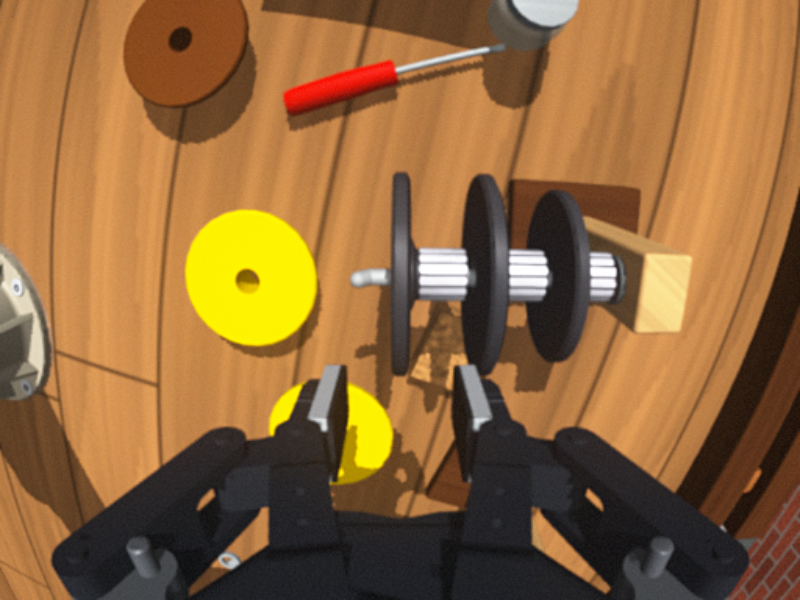

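The three dark pads hang on the left hook (800-px discs at x≈400, 485, 557), with the rod tip at (355,278). The yellow and brown discs lie on the table. I refine from the wrist depth.

```bash
cat >> h.py <<'E'
def fcloud(d,c):
    v,u=np.indices(d.shape); x=(u-c['cx'])/c['fx']; y=(v-c['cy'])/c['fy']; r=np.hypot(x,y)+1e-9
    k=np.tan(np.minimum(r,1.4))/r; P=np.stack([x*k*d,y*k*d,d],-1); T=np.array(c['pose']); W=P@T[:3,:3].T+T[:3,3]; W[(d<=0)|(r>1.3)]=np.nan; return W
def box_pts(W,im,o,yaw,s,t,z):
    u=np.array([np.cos(yaw),np.sin(yaw)]); n=np.array([-u[1],u[0]]); q=W[...,:2]-np.array(o)
    S,T,Z=q@u,q@n,W[...,2]; m=(S>s[0])&(S<s[1])&(T>t[0])&(T<t[1])&(Z>z[0])&(Z<z[1])
    I=im.astype(int); return S[m],T[m],Z[m],I[m].mean(1),(I.max(2)-I.min(2))[m]
def discs(W,im,o,yaw,cs,z0=.165):
    for c in cs:
        S,T,Z,b,sat=box_pts(W,im,o,yaw,(c-.018,c+.018),(-.075,.075),(z0,.225)); k=(b<100)&(sat<30); S,T,Z=S[k],T[k],Z[k]
        if k.sum()<30: print('few',c,k.sum()); continue
        top=Z>Z.max()-.012
        A=np.c_[T,Z,np.ones(len(T))]; co=np.linalg.lstsq(A,S,rcond=None)[0]
        print('c',c,k.sum(),'s',np.percentile(S,[2,98]).round(4),'t',np.percentile(T,[1,99]).round(4),'t@top',np.median(T[top]).round(4),'zmax',np.percentile(Z,99).round(4),'yawtilt',co[0].round(3),'ztilt',co[1].round(3))
def rod(W,im,o,yaw,s,z,t=(-.03,.03)):
    S,T,Z,b,sat=box_pts(W,im,o,yaw,s,t,z); k=(sat<30)&(b>60); p=np.polyfit(S[k],T[k],1); print('rod n',k.sum(),'t=%.3f*s%+.4f'%tuple(p),'s',S[k].min().round(4),S[k].max().round(4),'t mid',np.median(T[k]).round(4),'z98',np.percentile(Z[k],98).round(4))
E
python3 - <<'E'
from h import *
w=np.load('w1.npz'); c=env.get_calibration('wrist'); c['pose']=w['pose']; W=fcloud(w['d'],c)
o=(.6412,.2447)
discs(W,w['im'],o,.235,(-.138,-.0905,-.043))
rod(W,w['im'],o,.235,(-.19,-.146),(.145,.175)); rod(W,w['im'],o,.235,(-.13,-.1),(.15,.175))
S,T,Z,b,sat=box_pts(W,w['im'],o,.235,(-.02,.1),(-.05,.05),(.184,.2)); print('post top',len(S),S.min(),S.max(),T.min(),T.max())
E
```

```text
c -0.138 1294 s [-0.1404 -0.1277] t [-0.0419  0.0623] t@top 0.0017 zmax 0.2118 yawtilt -0.018 ztilt -0.118
c -0.0905 2000 s [-0.0918 -0.0826] t [-0.0436  0.0612] t@top 0.0017 zmax 0.2118 yawtilt 0.029 ztilt 0.084
c -0.043 2013 s [-0.0441 -0.0361] t [-0.0414  0.0528] t@top 0.0044 zmax 0.2041 yawtilt 0.03 ztilt 0.089
rod n 194 t=-0.011*s+0.0037 s -0.164 -0.1468 t mid 0.0057 z98 0.1676
rod n 967 t=-0.113*s-0.0059 s -0.1296 -0.1 t mid 0.0078 z98 0.1696
post top 1701 0.0023430759319052023 0.03912548674914887 -0.022108677511693296 0.027505964956279383
```

```bash
python3 -c "
from h import *
go(.5081,.2146,.192,.23)"
```

```text
t 1.35 tcp [0.5078 0.2114 0.2995] yaw 0.232 F [0.2  0.59 0.18] gap 0.036 toolz [-0.001 -0.    -1.   ] -> move [  3.    1.2 107.5] turn 0.002
```

>>> arm_command(
  moves=[
    [0.58,3,1,40,0],
    [0.58,3,1,75,0],
    [0.58,3,1,95,0],
    [0.58,3,1,107,0],
    [0.58,3,1,107,0],
    [1,3,1,107,0],
    [1,3,1,107,0],
    [1,3,1,107,0],
    [1,3,1,107,0],
    [1,3,1,107,0],
  ],
  squeeze=60,
)

```text
clock: 2.35
tcp_pos: [0.5082, 0.2164, 0.1949]
orientation: [0.001, 0.619, 0.785, 0.001]
wrist_force: [-1.2, 1.3, 6.4]
finger_gap: 0.0091
```

```bash
python3 -c "
from h import *
go(.5081,.2146,.192,.23)"
```

```text
t 2.35 tcp [0.5082 0.2164 0.1949] yaw 0.235 F [-1.25  1.25  6.37] gap 0.0091 toolz [ 0.003  0.001 -1.   ] -> move [-1.7 -0.5  2.9] turn 0.005
```

>>> arm_command(
  moves=[
    [1,0,0,-5,0],
    [1,0,0,-10,0],
    [1,0,0,-14,0],
    [1,0,0,-14,0],
    [1,0,0,-14,0],
  ],
)

```text
clock: 2.85
tcp_pos: [0.5074, 0.2159, 0.2072]
orientation: [-0.0, 0.619, 0.785, -0.0]
wrist_force: [0.3, 0.2, -2.9]
finger_gap: 0.009
```

Run:
```python
from h import *
go(.4347,.1980,.206,.23)
im,d,c=snap('wrist'); cv2.imwrite('pics/w2.png',cv2.resize(im,(800,600)))
```

```text
t 2.85 tcp [0.5074 0.2159 0.2072] yaw 0.235 F [ 0.34  0.19 -2.92] gap 0.009 toolz [-0. -0. -1.] -> move [ -0.5 -74.8   1.2] turn 0.005
```

View pics/w2.png

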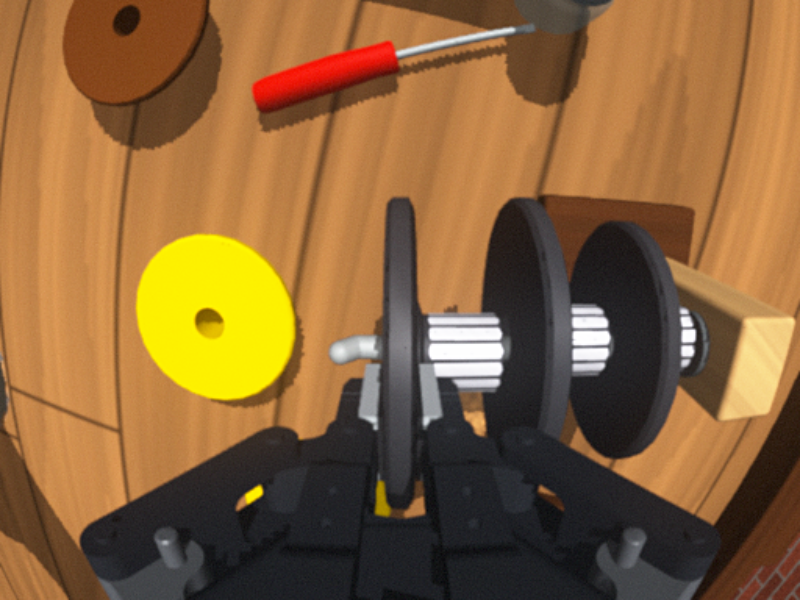

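The pad is gripped and lifted squarely, and the hub is still straight on the rod (rod tip at 340,350). I pull it off along the rod.

>>> arm_command(
  moves=[
    [1,0,-5,2,0],
    [1,0,-15,2,0],
    [1,0,-25,2,0],
    [1,0,-35,2,0],
  ],
)

```text
clock: 3.3
tcp_pos: [0.4719, 0.2075, 0.2052]
orientation: [-0.0, 0.619, 0.785, -0.0]
wrist_force: [-0.0, -0.3, -2.6]
finger_gap: 0.0092
```

>>> arm_command(
  moves=[
    [1,0,-10,0,0],
    [1,0,-20,0,0],
    [1,0,-30,0,0],
    [1,0,-42,0,0],
    [1,0,-60,0,0],
    [1,0,-60,0,0],
  ],
)

```text
clock: 3.9
tcp_pos: [0.4123, 0.1933, 0.2052]
orientation: [-0.001, 0.619, 0.785, -0.001]
wrist_force: [0.6, -0.4, -2.7]
finger_gap: 0.0089
```

Run:
```python
from h import *
# spare hook: from top view post
D=np.load('top.npz'); im,W=D['im'],D['W']
go(.35,.1,.26,-.165)
a=-.165; u=np.array([np.cos(a),np.sin(a)]); o=np.array([.6688,-.0193])-u*.019; print('spare o',o)
rod(W,im,o,a,(-.15,-.005),(.14,.168)); rod(W,im,o,a,(-.19,-.15),(.14,.18))
D=np.load('side.npz'); rod(D['W'],D['im'],o,a,(-.15,-.005),(.14,.168))
```

```text
t 3.9 tcp [0.4123 0.1933 0.2052] yaw 0.235 F [ 0.6  -0.41 -2.67] gap 0.0089 toolz [-0.002 -0.    -1.   ] -> move [-76.2 -82.4 -54.6] turn 0.4
spare o [ 0.65005805 -0.01617921]
rod n 143 t=-0.006*s-0.0011 s -0.1498 -0.0051 t mid -0.0007 z98 0.1633
rod n 11 t=0.045*s+0.0071 s -0.1658 -0.1503 t mid -0.0 z98 0.1678
rod n 141 t=0.018*s+0.0004 s -0.1487 -0.0051 t mid -0.001 z98 0.1613
```

```bash
python3 -c "
from h import *
go(.4133,.0225,.206,-.165)"
```

```text
t 3.9 tcp [0.4123 0.1933 0.2052] yaw 0.235 F [ 0.6  -0.41 -2.67] gap 0.0089 toolz [-0.002 -0.    -1.   ] -> move [-166.3  -38.8   -0.7] turn 0.4
```

>>> arm_command(
  moves=[
    [1,-25,-12,-1,0.05],
    [1,-60,-25,-1,0.15],
    [1,-100,-33,-1,0.28],
    [1,-135,-38,-1,0.4],
    [1,-158,-39,-1,0.4],
    [1,-166,-39,-1,0.4],
    [1,-166,-39,-1,0.4],
    [1,-166,-39,-1,0.4],
  ],
)

```text
clock: 4.7
tcp_pos: [0.4156, 0.0238, 0.2062]
orientation: [-0.0, 0.763, 0.647, 0.0]
wrist_force: [-0.1, 0.2, -0.9]
finger_gap: 0.0089
```

Run:
```python
from h import *
go(.4133,.0225,.206,-.165)
im,d,c=snap('wrist'); cv2.imwrite('pics/w3.png',cv2.resize(im,(800,600))); np.savez('w3.npz',im=im,d=d,pose=c['pose'])
W=fcloud(d,c); o=(.650,-.0165); a=-.165
rod(W,im,o,a,(-.15,-.005),(.145,.168)); rod(W,im,o,a,(-.18,-.155),(.145,.175))
S,T,Z,b,sat=box_pts(W,im,o,a,(-.02,.1),(-.05,.05),(.184,.2)); print('post top',len(S),S.min(),S.max(),T.min(),T.max())
discs(W,im,o,a,(-.24,),.13)
```

```text
t 4.7 tcp [0.4156 0.0238 0.2062] yaw -0.165 F [-0.05  0.18 -0.95] gap 0.0089 toolz [-0.     0.001 -1.   ] -> move [-1.7 -2.1  0.2] turn 0.0
rod n 1624 t=0.004*s+0.0039 s -0.1499 -0.0155 t mid 0.0039 z98 0.1622
rod n 225 t=0.179*s+0.0325 s -0.1681 -0.155 t mid 0.0038 z98 0.1676Traceback (most recent call last):
  File "<stdin>", line 6, in <module>
    return umr_minimum(a, axis, None, out, keepdims, initial, where)
ValueError: zero-size array to reduction operation minimum which has no identity
```

View pics/w3.png

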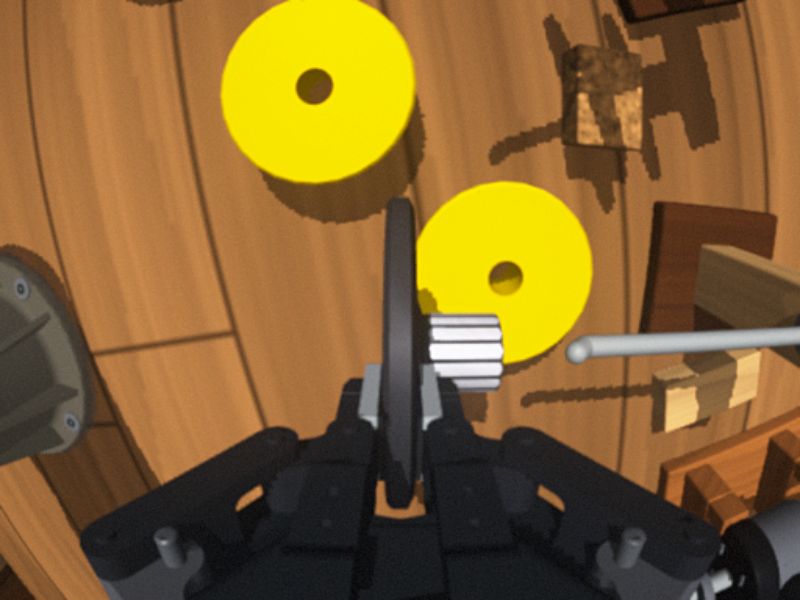

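The held pad's hub (465,350) points at the spare rod, whose tip is at (577,350). I compare the two laterally in this same frame.

Run:
```python
from h import *
w=np.load('w3.npz'); c=env.get_calibration('wrist'); c['pose']=w['pose']; W=fcloud(w['d'],c); im=w['im']
o=(.650,-.0165); a=-.165; u=np.array([np.cos(a),np.sin(a)]); n=np.array([-u[1],u[0]])
t=env.get_state()['tcp_pos'][:2]-np.array(o); print('tcp s,t',t@u,t@n)
S,T,Z,b,sat=box_pts(W,im,o,a,(-.23,-.17),(-.03,.04),(.14,.2)); k=(sat<30)&(b>120)&(S<-.19)
print('hub',k.sum(),'s',np.percentile(S[k],[1,99]),'t',np.percentile(T[k],[1,99]),'z',np.percentile(Z[k],[2,98]), 'top t',np.median(T[k][Z[k]>np.percentile(Z[k],90)]))
S,T,Z,b,sat=box_pts(W,im,o,a,(-.14,-.04),(-.03,.04),(.14,.2)); k=(sat<30)&(b>60)
for s in (-.13,-.09,-.05):
    q=k&(abs(S-s)<.01); print('rod',s,'t',np.percentile(T[q],[2,98]),'z',np.percentile(Z[q],98))
```

```text
tcp s,t -0.23795697560380133 0.0015142118833598728
hub 1729 s [-0.22761368 -0.19898683] t [-0.00691427  0.01774414] z [0.16170326 0.17750713] top t 0.002449788696219352
rod -0.13 t [-0.00152361  0.00681684] z 0.16211046607552868
rod -0.09 t [-0.00177349  0.00699642] z 0.16221470582515238
rod -0.05 t [-0.0009613   0.00734958] z 0.16225069865615208
```

>>> arm_command(
  moves=[
    [1,0,12,1,0],
    [1,0,24,1,0],
    [1,0,36,1,0],
    [1,0,48,1,0],
    [1,0,60,1,0],
  ],
)

```text
clock: 5.25
tcp_pos: [0.4762, 0.0133, 0.2051]
orientation: [-0.0, 0.763, 0.647, 0.0]
wrist_force: [0.3, -0.4, -1.9]
finger_gap: 0.0091
```

>>> arm_command(
  moves=[
    [1,0,12,0,0],
    [1,0,27,0,0],
    [1,0,42,0,0],
    [1,0,60,0,0],
    [1,0,80,0,0],
    [1,0,100,0,0],
    [1,0,115,0,0],
    [1,0,122,0,0],
    [1,0,122,0,0],
  ],
)

```text
clock: 6.15
tcp_pos: [0.596, -0.0069, 0.2046]
orientation: [-0.0, 0.763, 0.646, -0.0]
wrist_force: [-0.1, -0.4, -1.7]
finger_gap: 0.0089
```

```bash
cat >> h.py <<'E'
def st(o,a):
    u=np.array([np.cos(a),np.sin(a)]); n=np.array([-u[1],u[0]]); t=env.get_state()['tcp_pos'][:2]-np.array(o); print('tcp s,t',(t@u).round(4),(t@n).round(4))
E
python3 - <<'E'
from h import *
go(.59,0,.195,-.165); st((.650,-.0165),-.165)
E
```

```text
t 6.15 tcp [ 0.596  -0.0069  0.2046] yaw -0.165 F [-0.05 -0.41 -1.66] gap 0.0089 toolz [-0.001  0.    -1.   ] -> move [ 5.8 -7.   9.6] turn -0.0
tcp s,t -0.0549 0.0006
```

>>> arm_command(
  moves=[
    [1,0,0,4,0],
    [1,0,0,8,0],
    [1,0,0,10,0],
    [1,0,0,10,0],
    [0.75,0,0,10,0],
    [0.65,0,0,10,0],
    [0.65,0,0,10,0],
    [0.65,0,0,10,0],
    [0.65,0,0,-10,0],
    [0.65,0,0,-50,0],
    [0.65,0,0,-95,0],
    [0.65,0,0,-95,0],
  ],
)

```text
clock: 7.35
tcp_pos: [0.5977, -0.007, 0.3072]
orientation: [0.004, 0.763, 0.646, 0.004]
wrist_force: [0.5, -0.5, -0.1]
finger_gap: 0.0301
```

Run:
```python
from h import *
im,d,c=snap('wrist'); np.savez('w4.npz',im=im,d=d,pose=c['pose'])
W=fcloud(d,c); discs(W,im,(.650,-.0165),-.165,(-.055,)); rod(W,im,(.65,-.0165),-.165,(-.14,-.07),(.145,.168))
cv2.imwrite('pics/w4.png',cv2.resize(im,(800,600)))
go(.5532+.0015,.2236+.001,.30,.23)
```

```text
c -0.055 1286 s [-0.0603 -0.0481] t [-0.0426  0.0613] t@top 0.0025 zmax 0.212 yawtilt -0.027 ztilt -0.112
rod n 626 t=0.013*s+0.0043 s -0.1399 -0.0707 t mid 0.0032 z98 0.1623
t 7.4 tcp [ 0.597  -0.0069  0.3042] yaw -0.165 F [-1.12  0.53  0.76] gap 0.0299 toolz [ 0.007 -0.001 -1.   ] -> move [221.4 -79.8   3.6] turn -0.395
```

View pics/w4.png

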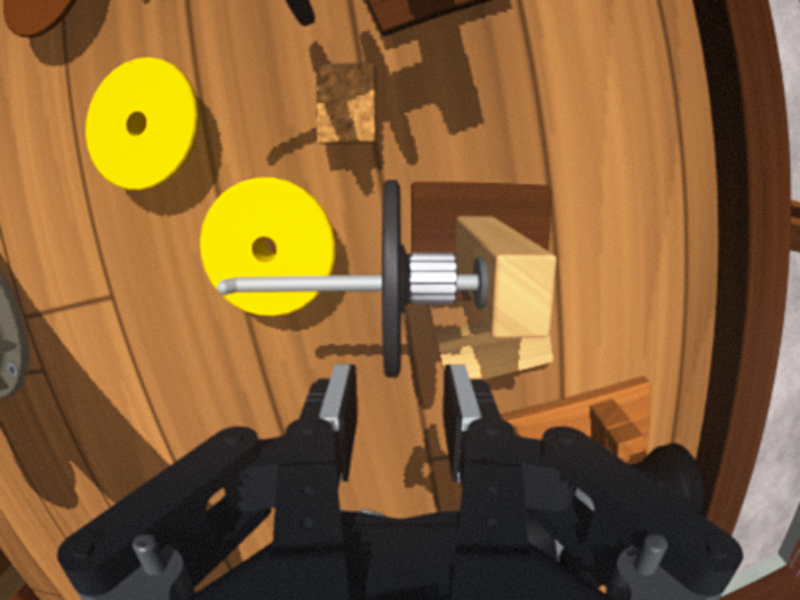

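Front pad hangs squarely at s ≈ -0.055 on the spare rod. Next is the middle pad.

>>> arm_command(
  moves=[
    [0.58,35,-13,4,-0.1],
    [0.58,75,-27,4,-0.22],
    [0.58,120,-43,4,-0.34],
    [0.58,165,-60,4,-0.395],
    [0.58,205,-74,4,-0.395],
    [0.58,222,-80,4,-0.395],
    [0.58,222,-80,4,-0.395],
    [0.58,222,-80,4,-0.395],
  ],
)

```text
clock: 8.2
tcp_pos: [0.5523, 0.2256, 0.2952]
orientation: [-0.0, 0.621, 0.784, -0.001]
wrist_force: [0.8, 0.7, -0.4]
finger_gap: 0.0363
```

Run:
```python
from h import *
im,d,c=snap('wrist')
W=fcloud(d,c); discs(W,im,(.6412,.2447),.23,(-.0885,-.041)); st((.6412,.2447),.23)
go(.555,.2255,.193,.23)
```

```text
c -0.0885 1324 s [-0.0907 -0.0785] t [-0.042   0.0616] t@top 0.0027 zmax 0.2119 yawtilt -0.019 ztilt -0.104
c -0.041 1704 s [-0.0439 -0.0346] t [-0.0418  0.0532] t@top 0.0025 zmax 0.2042 yawtilt 0.025 ztilt 0.102
tcp s,t -0.0908 0.001
t 8.25 tcp [0.5526 0.2249 0.2954] yaw 0.23 F [ 0.22 -0.35  0.18] gap 0.0359 toolz [-0.001 -0.001 -1.   ] -> move [  0.    2.6 102.4] turn -0.0
```

>>> arm_command(
  moves=[
    [0.58,0,3,40,0],
    [0.58,0,3,75,0],
    [0.58,0,3,93,0],
    [0.58,0,3,102,0],
    [0.58,0,3,102,0],
    [1,0,3,102,0],
    [1,0,3,102,0],
    [1,0,3,102,0],
    [1,0,3,102,0],
    [1,0,3,102,0],
  ],
  squeeze=60,
)

```text
clock: 9.25
tcp_pos: [0.5567, 0.2261, 0.196]
orientation: [0.001, 0.621, 0.784, 0.001]
wrist_force: [0.6, -1.1, 7.0]
finger_gap: 0.0095
```

Run:
```python
from h import *
go(.555,.2255,.205,.23)
```

```text
t 9.25 tcp [0.5567 0.2261 0.196 ] yaw 0.23 F [ 0.61 -1.14  6.97] gap 0.0095 toolz [ 0.003  0.    -1.   ] -> move [-0.2 -1.8 -9. ] turn -0.0
```

>>> arm_command(
  moves=[
    [1,0,0,-6,0],
    [1,0,0,-12,0],
    [1,0,0,-12,0],
    [1,0,0,-12,0],
  ],
)

```text
clock: 9.65
tcp_pos: [0.5556, 0.2263, 0.2063]
orientation: [-0.0, 0.621, 0.784, 0.0]
wrist_force: [-0.5, 0.0, -1.8]
finger_gap: 0.0088
```

>>> arm_command(
  moves=[
    [1,0,-5,0,0],
    [1,0,-15,0,0],
    [1,0,-27,0,0],
    [1,0,-40,0,0],
    [1,0,-52,0,0],
    [1,0,-64,0,0],
  ],
)

```text
clock: 10.25
tcp_pos: [0.4918, 0.2113, 0.2061]
orientation: [-0.0, 0.621, 0.784, -0.0]
wrist_force: [0.3, -0.7, -1.5]
finger_gap: 0.0092
```

>>> arm_command(
  moves=[
    [1,0,-12,0,0],
    [1,0,-24,0,0],
    [1,0,-36,0,0],
    [1,0,-50,0,0],
    [1,0,-72,0,0],
    [1,0,-85,0,0],
    [1,0,-85,0,0],
  ],
)

```text
clock: 10.95
tcp_pos: [0.4088, 0.1919, 0.2064]
orientation: [-0.0, 0.621, 0.784, -0.0]
wrist_force: [0.6, -0.8, -1.6]
finger_gap: 0.0096
```

Run:
```python
from h import *
go(.4133,.0230,.206,-.165)
```

```text
t 10.95 tcp [0.4088 0.1919 0.2064] yaw 0.23 F [ 0.56 -0.77 -1.62] gap 0.0096 toolz [-0.001 -0.    -1.   ] -> move [-165.5  -34.2    0.4] turn 0.395
```

>>> arm_command(
  moves=[
    [1,-25,-12,0,0.05],
    [1,-60,-23,0,0.15],
    [1,-100,-30,0,0.28],
    [1,-135,-34,0,0.395],
    [1,-158,-34,0,0.395],
    [1,-166,-34,0,0.395],
    [1,-166,-34,0,0.395],
    [1,-166,-34,0,0.395],
  ],
)

```text
clock: 11.75
tcp_pos: [0.4155, 0.0233, 0.2062]
orientation: [-0.0, 0.763, 0.647, 0.0]
wrist_force: [-0.2, 0.3, -2.3]
finger_gap: 0.0086
```

```bash
cat >> h.py <<'E'
def hubrod(o,a,hs,rs,f):
    im,d,c=snap('wrist'); np.savez(f,im=im,d=d,pose=c['pose']); W=fcloud(d,c); st(o,a)
    S,T,Z,b,sat=box_pts(W,im,o,a,hs,(-.03,.04),(.1,.2)); k=(sat<30)&(b>120)
    print('hub',k.sum(),'s',np.percentile(S[k],[1,99]).round(4),'t',np.percentile(T[k],[1,99]).round(4),'z98',np.percentile(Z[k],98).round(4))
    for s in rs:
        S,T,Z,b,sat=box_pts(W,im,o,a,(s-.008,s+.008),(-.04,.04),(.1,.18)); k=(sat<30)&(b>60)
        if k.sum(): print('rod',s,k.sum(),'t',np.percentile(T[k],[2,98]).round(4),'z98',np.percentile(Z[k],98).round(4))
E
python3 - <<'E'
from h import *
go(.4133,.0230,.206,-.165); hubrod((.650,-.0165),-.165,(-.23,-.185),(-.15,-.13,-.11),'w5.npz')
E
```

```text
t 11.75 tcp [0.4155 0.0233 0.2062] yaw -0.165 F [-0.25  0.28 -2.33] gap 0.0086 toolz [-0.     0.001 -1.   ] -> move [-0.7 -2.1  0.2] turn 0.0
tcp s,t -0.2381 0.001
hub 1780 s [-0.2278 -0.1992] t [-0.0062  0.0188] z98 0.1765
rod -0.15 268 t [-0.0014  0.0067] z98 0.163
rod -0.13 262 t [-0.0016  0.0069] z98 0.1622
rod -0.11 215 t [-0.0014  0.0069] z98 0.162
```

>>> arm_command(
  moves=[
    [1,-1,12,0,0],
    [1,-1,24,0,0],
    [1,-1,36,0,0],
    [1,-1,48,0,0],
    [1,-1,60,0,0],
  ],
)

```text
clock: 12.3
tcp_pos: [0.4757, 0.0119, 0.2061]
orientation: [-0.0, 0.763, 0.647, 0.0]
wrist_force: [0.8, -0.1, -1.7]
finger_gap: 0.0093
```

>>> arm_command(
  moves=[
    [1,0,12,0,0],
    [1,0,27,0,0],
    [1,0,42,0,0],
    [1,0,58,0,0],
    [1,0,68,0,0],
    [1,0,68,0,0],
  ],
)

```text
clock: 12.9
tcp_pos: [0.5428, 0.0005, 0.2059]
orientation: [0.0, 0.763, 0.646, 0.0]
wrist_force: [-0.6, 0.5, -2.0]
finger_gap: 0.0092
```

Run:
```python
from h import *
go(.59,0,.196,-.165); st((.650,-.0165),-.165)
```

```text
t 12.9 tcp [5.428e-01 5.000e-04 2.059e-01] yaw -0.165 F [-0.64  0.52 -2.02] gap 0.0092 toolz [ 0.  0. -1.] -> move [ 7.3 46.7  9.9] turn -0.0
tcp s,t -0.1086 -0.0009
```

>>> arm_command(
  moves=[
    [1,0,0,4,0],
    [1,0,0,8,0],
    [1,0,0,10,0],
    [1,0,0,10,0],
    [0.75,0,0,10,0],
    [0.65,0,0,10,0],
    [0.65,0,0,10,0],
    [0.65,0,0,10,0],
    [0.65,0,0,-10,0],
    [0.65,0,0,-50,0],
    [0.65,0,0,-95,0],
    [0.65,0,0,-95,0],
  ],
)

```text
clock: 14.1
tcp_pos: [0.544, 0.0005, 0.3077]
orientation: [0.004, 0.763, 0.646, 0.004]
wrist_force: [-0.0, -0.3, -0.2]
finger_gap: 0.0304
```

Run:
```python
from h import *
im,d,c=snap('wrist'); np.savez('w6.npz',im=im,d=d,pose=c['pose'])
W=fcloud(d,c); discs(W,im,(.650,-.0165),-.165,(-.1086,-.055)); rod(W,im,(.65,-.0165),-.165,(-.16,-.12),(.145,.168))
cv2.imwrite('pics/w6.png',cv2.resize(im,(800,600)))
go(.6412-.041*.9737,.2447-.041*.228+.0015,.30,.225)
```

```text
c -0.1086 1178 s [-0.1146 -0.1023] t [-0.0421  0.061 ] t@top 0.0012 zmax 0.212 yawtilt -0.025 ztilt -0.111
c -0.055 2036 s [-0.0615 -0.0527] t [-0.047   0.0605] t@top 0.0074 zmax 0.2117 yawtilt 0.019 ztilt 0.085
rod n 336 t=-0.008*s+0.0017 s -0.1599 -0.1203 t mid 0.0031 z98 0.1653
t 14.15 tcp [0.5432 0.0006 0.3048] yaw -0.165 F [-0.14 -0.19 -0.9 ] gap 0.0299 toolz [ 0.007 -0.001 -1.   ] -> move [242.6  18.4   5. ] turn -0.39
```

View pics/w6.png

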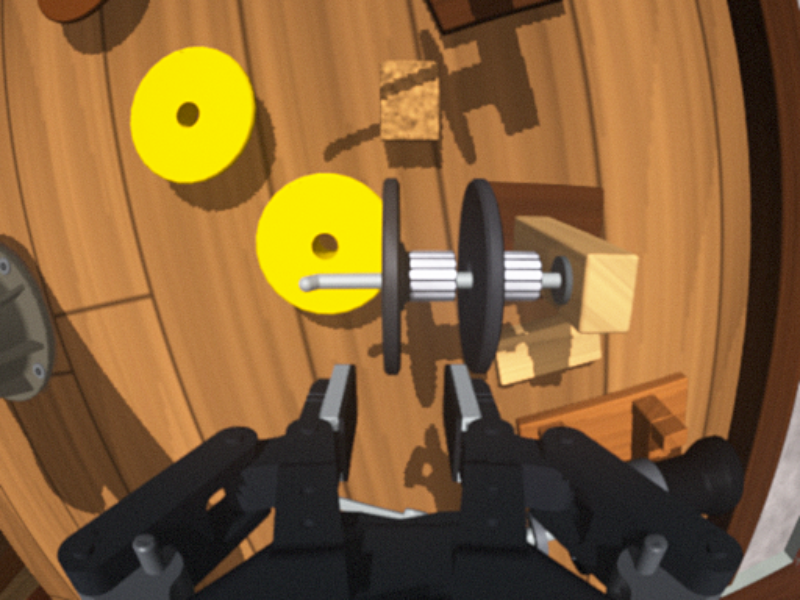

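Both pads hang upright on the spare rod (discs at x≈392 and 480), let go. Now the small rear pad.

>>> arm_command(
  moves=[
    [0.62,40,3,5,-0.1],
    [0.62,85,6,5,-0.22],
    [0.62,130,10,5,-0.34],
    [0.62,178,14,5,-0.39],
    [0.62,220,17,5,-0.39],
    [0.62,243,18,5,-0.39],
    [0.62,243,18,5,-0.39],
    [0.62,243,18,5,-0.39],
  ],
)

```text
clock: 14.95
tcp_pos: [0.5986, 0.2378, 0.2948]
orientation: [-0.001, 0.623, 0.782, -0.001]
wrist_force: [0.5, 0.3, 0.2]
finger_gap: 0.033
```

Run:
```python
from h import *
im,d,c=snap('wrist')
W=fcloud(d,c); discs(W,im,(.6412,.2447),.23,(-.041,)); st((.6412,.2447),.23)
S,T,Z,b,sat=box_pts(W,im,(.6412,.2447),.23,(-.02,.1),(-.05,.05),(.18,.2)); print('post',len(S),S.min() if len(S) else 0)
go(.6013,.2369,.187,.225)
```

```text
c -0.041 1209 s [-0.0432 -0.0309] t [-0.0393  0.0537] t@top 0.003 zmax 0.2043 yawtilt -0.02 ztilt -0.116
tcp s,t -0.0431 0.0022
post 2466 0.0029073987855402507
t 15.0 tcp [0.5987 0.237  0.2953] yaw 0.225 F [-0.11 -0.55 -0.47] gap 0.0326 toolz [-0.002 -0.001 -1.   ] -> move [ -0.7   2.7 108.3] turn -0.0
```

>>> arm_command(
  moves=[
    [0.62,0,3,40,0],
    [0.62,0,3,75,0],
    [0.62,0,3,95,0],
    [0.62,0,3,109,0],
    [0.62,0,3,109,0],
    [1,0,3,109,0],
    [1,0,3,109,0],
    [1,0,3,109,0],
    [1,0,3,109,0],
    [1,0,3,109,0],
  ],
  squeeze=90,
)

```text
clock: 16.0
tcp_pos: [0.6027, 0.2379, 0.1888]
orientation: [0.001, 0.623, 0.782, 0.001]
wrist_force: [-0.3, -2.3, 6.3]
finger_gap: 0.0088
```

Run:
```python
from h import *
go(.6,.23,.2,.23)
```

```text
t 16.0 tcp [0.6027 0.2379 0.1888] yaw 0.225 F [-0.28 -2.28  6.32] gap 0.0088 toolz [ 0.002 -0.    -1.   ] -> move [ -7.1  -4.4 -11.2] turn -0.005
```

>>> arm_command(
  moves=[
    [1,0,0,-6,0],
    [1,0,0,-12,0],
    [1,0,0,-12,0],
    [1,0,0,-12,0],
  ],
)

```text
clock: 16.4
tcp_pos: [0.602, 0.2385, 0.1993]
orientation: [-0.0, 0.623, 0.782, 0.0]
wrist_force: [0.2, -0.4, -1.3]
finger_gap: 0.0088
```

>>> arm_command(
  moves=[
    [1,0,-5,0,0],
    [1,0,-15,0,0],
    [1,0,-27,0,0],
    [1,0,-40,0,0],
    [1,0,-55,0,0],
    [1,0,-70,0,0],
    [1,0,-85,0,0],
    [1,0,-97,0,0],
    [1,0,-109,0,0],
  ],
)

```text
clock: 17.3
tcp_pos: [0.4945, 0.2137, 0.199]
orientation: [-0.0, 0.623, 0.782, -0.0]
wrist_force: [1.0, -0.4, -1.7]
finger_gap: 0.0088
```

>>> arm_command(
  moves=[
    [1,0,-12,0,0],
    [1,0,-24,0,0],
    [1,0,-36,0,0],
    [1,0,-50,0,0],
    [1,0,-72,0,0],
    [1,0,-90,0,0],
    [1,0,-90,0,0],
  ],
)

```text
clock: 18.0
tcp_pos: [0.4053, 0.1933, 0.1993]
orientation: [-0.001, 0.623, 0.782, -0.001]
wrist_force: [0.3, 0.5, -1.8]
finger_gap: 0.0086
```

Run:
```python
from h import *
a=.068; tip=np.array([.574,-.280]); u=np.array([np.cos(a),np.sin(a)])
p=tip-u*.065; print(p)
go(*p,.25,a); go(.38,.0,.25,a)
```

```text
[ 0.50915022 -0.28441659]
t 18.0 tcp [0.4053 0.1933 0.1993] yaw 0.225 F [ 0.35  0.54 -1.83] gap 0.0086 toolz [-0.002 -0.    -1.   ] -> move [-488.9   -5.7  -50.8] turn 0.157
t 18.0 tcp [0.4053 0.1933 0.1993] yaw 0.225 F [ 0.35  0.54 -1.83] gap 0.0086 toolz [-0.002 -0.    -1.   ] -> move [-182.8  -68.   -50.6] turn 0.157
```

>>> arm_command(
  moves=[
    [1,-20,-25,-20,0],
    [1,-55,-45,-40,0.02],
    [1,-95,-57,-51,0.04],
    [1,-140,-66,-51,0.06],
    [1,-183,-68,-51,0.08],
    [1,-228,-62,-51,0.1],
    [1,-273,-50,-51,0.12],
    [1,-318,-38,-51,0.14],
    [1,-363,-28,-51,0.157],
    [1,-408,-18,-51,0.157],
    [1,-453,-10,-51,0.157],
    [1,-480,-6,-51,0.157],
  ],
)

```text
clock: 19.2
tcp_pos: [0.5108, -0.2792, 0.2496]
orientation: [0.001, 0.683, 0.73, -0.0]
wrist_force: [0.3, -0.1, -1.4]
finger_gap: 0.0085
```

Run:
```python
from h import *
go(.5092,-.2844,.25,.068)
D=np.load('top.npz');W=D['W'];im=D['im'].astype(int)
m=(W[...,0]>.40)&(W[...,0]<.68)&(W[...,1]<-.30)&(W[...,1]>-.46)&(W[...,2]>.05)&(W[...,2]<.12)
P=W[m]
for x in np.arange(.42,.68,.02):
    q=P[(P[:,0]>=x)&(P[:,0]<x+.02)]
    if len(q): i=q[:,1].argmax(); print(x.round(2),len(q),q[i].round(3))
im,d,c=snap('wrist'); np.savez('w7.npz',im=im,d=d,pose=c['pose']); cv2.imwrite('pics/w7.png',cv2.resize(im,(800,600)))
W=fcloud(d,c); o=(.574,-.280)
for s in (.005,.015,.03,.04):
    S,T,Z,b,sat=box_pts(W,im,o,.068,(s-.004,s+.004),(-.03,.04),(.1,.18)); k=(sat<30)&(b>60)
    if k.sum(): print('shaft',s,k.sum(),'t',np.percentile(T[k],[2,98]).round(4),'z98',np.percentile(Z[k],98).round(4))
```

```text
t 19.2 tcp [ 0.5108 -0.2792  0.2496] yaw 0.066 F [ 0.33 -0.05 -1.36] gap 0.0085 toolz [ 0.001 -0.001 -1.   ] -> move [-5.1 -2.  -0.4] turn -0.002
0.44 27 [ 0.46  -0.437  0.073]
0.46 54 [ 0.476 -0.417  0.067]
0.48 38 [ 0.491 -0.412  0.057]
0.5 41 [ 0.52  -0.404  0.073]
0.52 63 [ 0.529 -0.387  0.058]
0.56 66 [ 0.579 -0.439  0.078]
0.58 109 [ 0.598 -0.43   0.093]
0.6 78 [ 0.603 -0.431  0.099]
0.62 11 [ 0.63  -0.3    0.118]
0.66 53 [ 0.667 -0.3    0.107]
shaft 0.005 129 t [-0.0051  0.0082] z98 0.1359
shaft 0.015 153 t [-0.007   0.0094] z98 0.1368
shaft 0.03 158 t [-0.007   0.0104] z98 0.1365
shaft 0.04 143 t [-0.007   0.0092] z98 0.1364
```

View pics/w7.png

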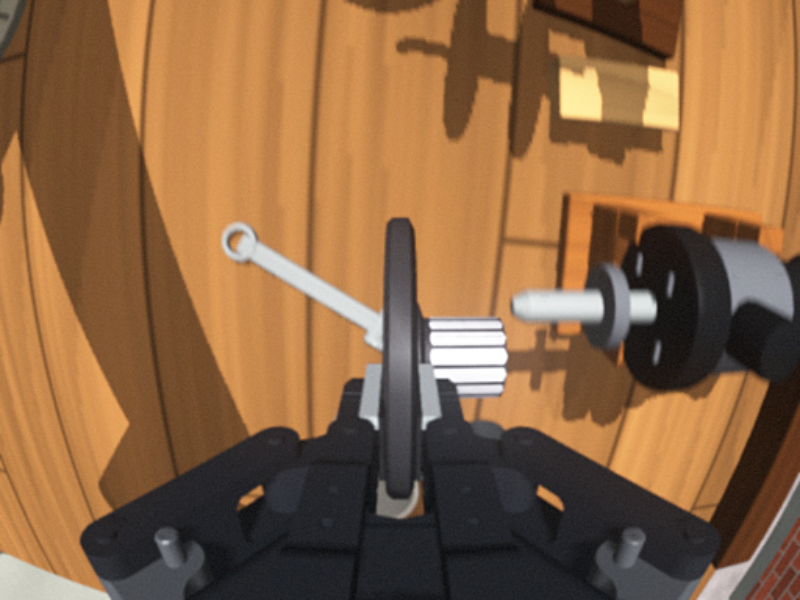

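The pad is held square in front of the shaft: tip at (515,305), collar at (608,305), wrench flat on the table. The mug is more than 4 cm clear sideways. I lower to shaft height.

>>> arm_command(
  moves=[
    [1,-3,-2,30,0],
    [1,-5,-2,60,0],
    [1,-5,-2,78,0],
    [1,-5,-2,84,0],
    [1,-5,-2,84,0],
    [1,-5,-2,84,0],
    [1,-5,-2,84,0],
  ],
)

```text
clock: 19.95
tcp_pos: [0.5085, -0.281, 0.1678]
orientation: [0.001, 0.683, 0.731, 0.0]
wrist_force: [0.2, -0.2, -0.8]
finger_gap: 0.0087
```

Run:
```python
from h import *
go(.5092,-.2844,.166,.068)
hubrod((.574,-.280),.068,(-.06,-.015),(.004,.012,.02,.028,.036),'w8.npz')
w=np.load('w8.npz'); c=env.get_calibration('wrist'); W=fcloud(w['d'],c)
S,T,Z,b,sat=box_pts(W,w['im'],(.574,-.28),.068,(-.06,-.015),(-.03,.04),(.1,.2)); k=(sat<30)&(b>120)
p=np.polyfit(S[k],T[k],1);print('hub slope',p)
S,T,Z,b,sat=box_pts(W,w['im'],(.574,-.28),.068,(-.01,.03),(-.03,.04),(.1,.14)); k=(sat<30)&(b>90); print('tip s',np.percentile(S[k],[1,5]), 'slope',np.polyfit(S[k&(S>.01)],T[k&(S>.01)],1))
```

```text
t 19.95 tcp [ 0.5085 -0.281   0.1678] yaw 0.068 F [ 0.15 -0.18 -0.84] gap 0.0087 toolz [ 0.002 -0.002 -1.   ] -> move [-3.4  0.5  1.8] turn 0.0
tcp s,t -0.0655 0.0035
hub 2485 s [-0.0587 -0.0264] t [-0.0062  0.0205] z98 0.1883
rod 0.004 471 t [-0.0046  0.0106] z98 0.1359
rod 0.012 652 t [-0.0048  0.0109] z98 0.1363
rod 0.02 593 t [-0.0049  0.011 ] z98 0.1365
rod 0.028 567 t [-0.0057  0.011 ] z98 0.1366
rod 0.036 551 t [-0.0061  0.011 ] z98 0.1367
hub slope [-0.19662951  0.00346921]
tip s [0.00168968 0.00304629] slope [-0.00505131  0.00484335]
```

Run:
```python
from h import *
w=np.load('w8.npz'); c=env.get_calibration('wrist'); c['pose']=w['pose']; W=fcloud(w['d'],c)
S,T,Z,b,sat=box_pts(W,w['im'],(.574,-.28),.068,(-.052,-.015),(-.03,.04),(.1,.152)); k=(sat<30)&(b>110)
print(k.sum(),np.percentile(T[k],[1,50,98]),np.percentile(Z[k],98)); p=np.polyfit(S[k],T[k],1);print('hub slope',p)
for s in (-.045,-.035,-.028):
  q=k&(abs(S-s)<.004); print(s,np.percentile(T[q],[1,98]).round(4),np.percentile(Z[q],98))
go(.5092,-.2844,.166,.068)
```

```text
1993 [-0.00716921  0.01218084  0.02040798] 0.1448945906087001
hub slope [-0.16177768  0.00461592]
-0.045 [-0.0043  0.0204] 0.14491678022084997
-0.035 [-0.0074  0.0204] 0.1448886393266313
-0.028 [-0.0072  0.0204] 0.14511487143248775
t 20.0 tcp [ 0.5084 -0.281   0.1677] yaw 0.068 F [ 0.01 -0.88 -0.46] gap 0.0088 toolz [ 0.002 -0.001 -1.   ] -> move [-3.5  0.5  1.7] turn 0.0
```

>>> arm_command(
  moves=[
    [1,-3,0,1.5,0],
    [1,-3,8,1.5,0],
    [1,-3,16,1.5,0],
    [1,-3,24,1.5,0],
    [1,-3,30,1.5,0],
    [1,-3,36,1.5,0],
    [1,-3,42,1.5,0],
    [1,-3,42,1.5,0],
    [1,-3,42,1.5,0],
  ],
)

```text
clock: 20.9
tcp_pos: [0.5497, -0.2805, 0.1646]
orientation: [-0.0, 0.683, 0.731, -0.0]
wrist_force: [-0.5, -0.7, -1.4]
finger_gap: 0.0088
```

Run:
```python
from h import *
st((.574,-.28),.068); go(.55,-.2817,.166,.068)
im,d,c=snap('wrist'); W=fcloud(d,c); cv2.imwrite('pics/w9.png',cv2.resize(im[150:300,200:450],(800,480)))
S,T,Z,b,sat=box_pts(W,im,(.574,-.28),.068,(-.014,.012),(-.03,.04),(.1,.152)); k=(sat<30)&(b>110)
print('hub',k.sum(),np.percentile(T[k],98),np.percentile(Z[k],98))
S,T,Z,b,sat=box_pts(W,im,(.574,-.28),.068,(.02,.035),(-.03,.04),(.1,.152)); k=(sat<30)&(b>90)
print('shaft',k.sum(),np.percentile(T[k],98),np.percentile(Z[k],98))
```

```text
tcp s,t -0.0242 0.0011
t 20.9 tcp [ 0.5497 -0.2805  0.1646] yaw 0.068 F [-0.52 -0.66 -1.39] gap 0.0088 toolz [-0.  0. -1.] -> move [-1.2  0.2 -1.4] turn 0.0
hub 1944 0.018163688004668582 0.14151395550625193
shaft 704 0.010873168970267978 0.13649351445283467
```

View pics/w9.png

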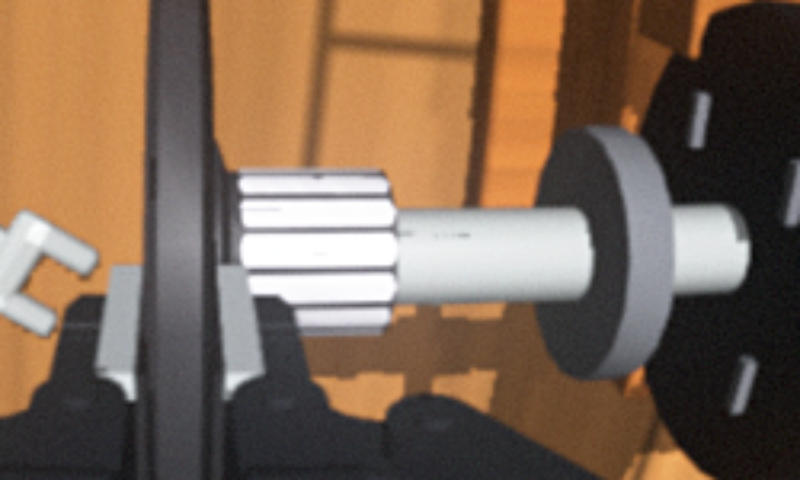

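The hub is on the shaft, about level with it. The collar face is roughly 40 mm ahead. I centre the pad and advance.

>>> arm_command(
  moves=[
    [1,-1,2,-1.5,0],
    [1,-1,8,-1.5,0],
    [1,-1,14,-1.5,0],
    [1,-1,20,-1.5,0],
    [1,-1,25,-1.5,0],
    [1,-1,30,-1.5,0],
    [1,-1,30,-1.5,0],
    [1,-1,30,-1.5,0],
  ],
  squeeze=110,
)

```text
clock: 21.75
tcp_pos: [0.5798, -0.2795, 0.1661]
orientation: [-0.0, 0.683, 0.731, -0.0]
wrist_force: [-0.2, -0.2, -1.0]
finger_gap: 0.0084
```

>>> arm_command(
  moves=[
    [1,0,3,0,0],
    [1,0,6,0,0],
    [1,0,9,0,0],
    [1,0,9,0,0],
  ],
)

```text
clock: 22.15
tcp_pos: [0.5891, -0.279, 0.1663]
orientation: [0.0, 0.683, 0.731, 0.0]
wrist_force: [-0.4, 1.6, -1.4]
finger_gap: 0.0083
```

Run:
```python
from h import *
st((.574,-.28),.068); go(.55,-.2817,.166,.068)
```

```text
tcp s,t 0.0152 -0.0001
t 22.15 tcp [ 0.5891 -0.279   0.1663] yaw 0.068 F [-0.37  1.61 -1.43] gap 0.0083 toolz [ 0. -0. -1.] -> move [ -0.  -39.2   0.3] turn 0.0
```

>>> arm_command(
  moves=[
    [1,0.5,2,0,0],
    [1,0.5,4,0,0],
    [1,0.5,5,0,0],
    [1,0.5,5,0,0],
  ],
)

```text
clock: 22.55
tcp_pos: [0.592, -0.2782, 0.1662]
orientation: [-0.001, 0.683, 0.73, -0.001]
wrist_force: [-4.9, -0.5, 0.9]
finger_gap: 0.0082
```

>>> arm_command(
  moves=[
    [1,0,1.5,0,0],
    [1,0,3,0,0],
    [1,0,4,0,0],
    [1,0,4,0,0],
  ],
)

```text
clock: 22.95
tcp_pos: [0.5959, -0.278, 0.1661]
orientation: [-0.001, 0.683, 0.73, -0.001]
wrist_force: [-6.4, -1.3, 1.5]
finger_gap: 0.0083
```

>>> arm_command(
  moves=[
    [1,0,1,0,0],
    [1,0,2,0,0],
    [1,0,2,0,0],
  ],
)

```text
clock: 23.25
tcp_pos: [0.5965, -0.2779, 0.1661]
orientation: [-0.002, 0.683, 0.73, -0.002]
wrist_force: [-10.1, -1.0, 3.9]
finger_gap: 0.0082
```

>>> arm_command(
  moves=[
    [1,0,1,0,0],
    [1,0,2,0,0],
    [1,0,2,0,0],
  ],
)

```text
clock: 23.55
tcp_pos: [0.5968, -0.2779, 0.1662]
orientation: [-0.003, 0.683, 0.73, -0.003]
wrist_force: [-14.7, -1.2, 5.9]
finger_gap: 0.0087
```

>>> arm_command(
  moves=[
    [1,0,0.2,0,0],
    [1,0,0.2,0,0],
    [1,0,0.2,0,0],
    [1,0,0.2,0,0],
  ],
)

```text
clock: 23.95
tcp_pos: [0.5968, -0.2779, 0.1662]
orientation: [-0.004, 0.683, 0.73, -0.004]
wrist_force: [-16.1, -1.5, 6.3]
finger_gap: 0.0084
```

>>> arm_command(
  moves=[
    [1,0,0,0,0],
    [1,0,0,0,0],
    [1,0,0,0,0],
    [1,0,0,0,0],
  ],
)

```text
clock: 24.35
tcp_pos: [0.5968, -0.2779, 0.1662]
orientation: [-0.003, 0.683, 0.73, -0.003]
wrist_force: [-15.9, -1.3, 6.5]
finger_gap: 0.0085
```

Run:
```python
from h import *
st((.574,-.28),.068); go(.5968,-.2779,.166,.068); print(env.get_state()['ft_torque'])
```

```text
tcp s,t 0.0229 0.0005
t 24.35 tcp [ 0.5968 -0.2779  0.1662] yaw 0.066 F [-15.86  -1.31   6.51] gap 0.0085 toolz [-0.01 -0.   -1.  ] -> move [ 0.  -0.   0.2] turn -0.002
[-0.32030269  3.22257773 -0.13560823]
```

Held at 15 to 16 N for about 0.9 s. I ease off without pulling, then check the residual force.

>>> arm_command(
  moves=[
    [1,0,-2,0,0],
    [1,0,-4,0,0],
    [1,0,-5.5,0,0],
    [1,0,-5.5,0,0],
  ],
)

```text
clock: 24.75
tcp_pos: [0.596, -0.278, 0.1661]
orientation: [-0.0, 0.683, 0.731, -0.0]
wrist_force: [-3.1, -0.2, -1.1]
finger_gap: 0.0084
```

>>> arm_command(
  moves=[
    [0.85,0,0,0,0],
    [0.75,0,0,0,0],
    [0.75,0,0,0,0],
    [0.75,0,0,0,0],
    [0.75,0,0,-8,0],
    [0.75,0,0,-40,0],
    [0.75,0,0,-85,0],
    [0.75,0,0,-105,0],
    [0.75,0,0,-105,0],
    [0.75,0,0,-105,0],
  ],
)

```text
clock: 25.75
tcp_pos: [0.5967, -0.2781, 0.272]
orientation: [0.001, 0.683, 0.731, 0.0]
wrist_force: [-1.1, 0.2, -0.1]
finger_gap: 0.0214
```

Run:
```python
from h import *
go(.5,-.28,.3,.068)
im,d,c=snap('wrist'); cv2.imwrite('pics/w10.png',cv2.resize(im,(800,600))); W=fcloud(d,c)
discs(W,im,(.574,-.28),.068,(.022,),.14)
top,dt,ct=snap('top'); Wt=cloud(dt,ct); discs(Wt,top,(.574,-.28),.068,(.022,),.14)
discs(Wt,top,(.65,-.0165),-.165,(-.1086,-.055))
```

```text
t 25.75 tcp [ 0.5967 -0.2781  0.272 ] yaw 0.068 F [-1.07  0.2  -0.06] gap 0.0214 toolz [ 0.001 -0.001 -1.   ] -> move [  4.7 -96.5 -28.2] turn 0.0
c 0.022 990 s [0.0178 0.03  ] t [-0.0402  0.0526] t@top -0.003 zmax 0.1791 yawtilt -0.021 ztilt -0.125
few 0.022 0
c -0.1086 234 s [-0.1167 -0.1068] t [-0.056  0.056] t@top 0.0006 zmax 0.2117 yawtilt 0.0 ztilt 0.083
c -0.055 252 s [-0.0626 -0.0532] t [-0.0558  0.0558] t@top -0.0 zmax 0.2113 yawtilt -0.003 ztilt 0.083
```

View pics/w10.png

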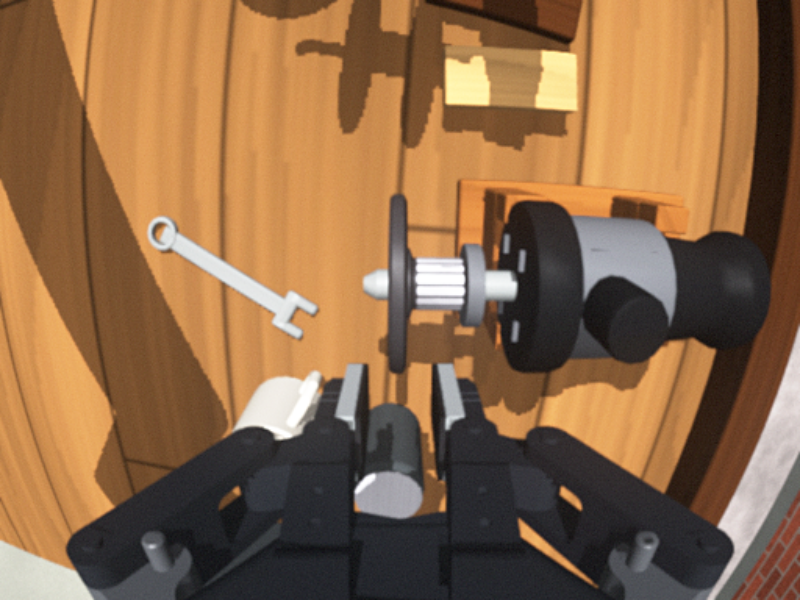

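The small pad sits upright on the shaft at (398,283), with its hub against the collar at (473,283). The gripper is clear, and the wrench, mug and can look undisturbed. I hand in.

```bash
python3 -c "
from h import *
print(env.hand_in())"
```

```text
the job is handed in; nothing more can be done
None
```

I moved the front and middle pads to the spare hook, pressed the small pad home on the sander shaft, and handed the job in at about 26 s of the 72 s. The hand-in gives no verdict.

- **Spare hook:** the last top view put the two pads about 58 and 112 mm from the post. Both were upright and square to the rod, and let go.
- **Small pad:** the collar slid about 4.5 mm at roughly 6 N, then stopped hard. I held about 15 to 16 N for 0.9 s, eased off to 3 N and opened the fingers. It now hangs upright on the shaft with its hub against the collar, with its origin an estimated 1 mm past pad_home.
- **Forces:** readings between moves peaked at about 16 N along the shaft, with 6.5 N upward alongside it. At both hooks they stayed at 7 N or less.
- **Bystanders:** the wrench, mug and can looked undisturbed in the last wrist picture.

**Checks that fell short:**
- The top camera could not measure the small pad at the end, because the arm was probably in the way, so that position rests on the wrist camera alone.
- The 1 mm margin past pad_home is close to the camera's 2 mm accuracy. That the collar reached its stop was felt as a sharp rise in force, not seen.

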